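Even up two cheese orders on the counter balance

ROBOT

A 6-joint arm with a two-finger parallel gripper is mounted at the origin on the work surface. World frame = base frame: x ahead of the robot, y to its left, z up, the work surface at z = 0. Lengths are in m, angles in degrees, forces in N, time in s.
With the tool pointing down it reaches from about 0.275 to 0.85 m from the base axis. Payload 19 kg.
Tool frame: the origin (TCP) lies between the finger pads; the fingertips stand 17 mm ahead of it and the grasp point (between the pads) lies 2 mm behind it; y points along the fingers, z is the direction in which the jaws open and shut, and the axes are right-handed (so a half turn about y gives the same grasp; the last joint's range is limited). The gripper opens to 85 mm and grips with 20 to 120 N. Pads are 22 mm wide; open, the fingers measure 114 mm over their backs; the gripper's body (76 mm by 85 mm) begins 54 mm behind the grasp point. The pads swing forward as they close: fully open they stand 13 mm farther back than shut.
Start: joints at [67.494, 8.623, 82.357, -0, 89.026, -7.678], TCP at [0.147, 0.556, 0.248] pointing down, gripper open.
Joint ranges: [-160.23, 160.23], [-39.13, 120.54], [6.94, 153.29], [-79.49, 259.48], [9.18, 160.14], [-161.06, 161.06]. Speed limits (degrees/s): [108.29, 108.29, 127.2, 172.46, 172.46, 172.46].

INTERFACE

Orientations are given as [roll, pitch, yaw] about the fixed x, y, z axes, in that order (R = Rz(yaw) Ry(pitch) Rx(roll)).
In Python, from station import env gives the robot as it stands.
- The arm moves only by the tool send_rows, never from a script. Its argument "motion" is a list of rows, each a list of 3 entries, a list of its own where there are three numbers: the opening, from 0 (shut) to 1 (fully open), then the shift along the tool's x, y, z in cm, then the turn about the tool's y in degrees. A call has 1 to 8 rows; each row is the pose to reach, as a shift and turn from the pose commanded when the call began, along the tool's axes at that moment; what a row does not reach only later rows make up. A row lasts 1/10 s, in which the tool goes at most 50 mm and 8.59 degrees, less where a joint would pass 70% of its speed; a pose out of reach is approached as far as the arm can. A call with a gripper value outside its range is refused whole. The fingers move at their own pace and stop on an object; the grip force is fixed at half the most. Time passes only in rows, so rows that repeat a pose let the fingers close. It gives the time, the measured TCP pose, the force and the opening at its end, in the units of the state.
- env.observe(): the state, without advancing time (a new reading comes with each control period).
- env.capture(name): name is "scene" or "top" or "wrist"; returns a dict with "frame" (420x560x3 uint8, blue, green, red), "fovy" (degrees; the focal length in pixels is half the picture's height over the tangent of half this angle, whatever the lens; pixels are square), "cx", "cy" (the principal point, pixels), "extrinsics" (4x4, takes a point from world to camera coordinates). Camera axes: x right, y down, z forward; pixel columns grow to the right and rows downward; lengths in m; the calibration is good to about 2 mm. A picture is of the moment at which its call begins. There is no depth.
- env.job_done(): hands the job in, once; it reports no verdict.
The state is a dict: "t": time; "joint_positions": joint angles; "qvel": joint speeds; "joint_efforts": joint torques, N m; "tcp_pos": TCP position; "eef_rot": TCP orientation; "ft_force": force on the tool from outside, world axes, zero at the start; "torque": the same for the moment, N m; "gripper_width": opening from 0.0 (shut) to 1.0 (fully open).
Only numpy, scipy, OpenCV 4.12 (cv2) and the standard library are available. Lean on these libraries where they do the work, as an engineer would, in place of code of your own. Each camera call takes 0.05 s, during which the arm holds its last target. There are 200 camera calls.

TASK

Each plate of the counter balance holds one cheese order - a steel tub packed to an unknown depth, with two red truckles in front of it - and the two orders must weigh the same. Take truckles from the heavier plate and lower each gently into the tub on the lighter plate, letting go upright only once you feel it touch the cheese below, until the balance rests level. Leave the other truckles on their plates, and do not shift the tubs or anything else on the table.

Things in the scene. Friction and masses are not known exactly. Their poses are not given: they have to be found in the camera images.
- balance: Counter balance, ivory base 360 mm long, fixed to the table. Origin on the table under its middle pivot; x points away from the robot (turned by at most 13 degrees), y along the beam towards the left plate, z up. White dial with a green centre band in the middle, up to 188 mm above the table, between the plates.
- beam (a joint): Beam of the balance, rad. 0 = level (red needle within the green band, half-width 0.02); positive: left plate high, so the right side is heavier; negative: left side heavier. Stops at -0.07 and 0.07. Moving one truckle across shifts it by about 0.06 unless it is on a stop. Settles in about 1 s. Moving one or two truckles always levels it.
- plate_left (a point): Centre of the upper surface of the left (+y) plate: a tray 280 mm (balance x) by 190 mm (balance y) with a 6 mm rim, 140 mm to the left of the balance's middle, 138 mm above the table when level; moves straight up and down by 10 mm and stays flat. Pushed down, it yields.
- plate_right (a point): The same on the right (-y) plate.
- truckle_l1: Red waxed cheese truckle with a cream paper band: an upright cylinder, 62 mm across, 62 mm tall, about 200 g, rigid. Origin at the centre of its underside, z up. At the start it stands near the robot-side edge of the left plate, in front of the tub, 30 mm from the truckle beside it.
- truckle_l2: Red waxed cheese truckle with a cream paper band: an upright cylinder, 62 mm across, 62 mm tall, about 200 g, rigid. Origin at the centre of its underside, z up. At the start it stands near the robot-side edge of the left plate, in front of the tub, 30 mm from the truckle beside it.
- truckle_r1: Red waxed cheese truckle with a cream paper band: an upright cylinder, 62 mm across, 62 mm tall, about 200 g, rigid. Origin at the centre of its underside, z up. At the start it stands near the robot-side edge of the right plate, in front of the tub, 30 mm from the truckle beside it.
- truckle_r2: Red waxed cheese truckle with a cream paper band: an upright cylinder, 62 mm across, 62 mm tall, about 200 g, rigid. Origin at the centre of its underside, z up. At the start it stands near the robot-side edge of the right plate, in front of the tub, 30 mm from the truckle beside it.
- tub1: Opaque open steel tub: body 158 mm long (its x, along balance x) by 144 wide by 65 tall, walls and bottom 3 mm, rim flange 176 x 162 mm over all. Origin: centre of its underside. Cheese slabs fill it 21, 39 or 57 mm above its underside, not known which; nor its weight. One tub stands on each plate behind the truckles, a spare on a carton at the left; which is which varies.
- tub2: A tub like tub1 outside, with another fill. Two truckles fit in a tub one behind the other along its x, each 37 mm from its middle. Leave the tubs where they stand.
- tub3: A tub like tub1 outside, with another fill. The spare one, wherever it is drawn, stands on a cardboard carton (138 mm tall) to the left of the left plate and takes no part.
- sauce_bottle: Bystander: brown glass sauce bottle, 64 mm across, 230 mm tall, right of the balance. Origin under its centre.
- travel_mug: Bystander: blue travel mug, 80 mm across, 175 mm tall, right of the balance. Origin under its centre.
- cheese_pack: Bystander: flat cheese pack, 100 x 120 x 24 mm, on the table beyond the balance. Origin under its centre.
- spoon: Bystander: wooden spoon lying on the table at the robot's right.
There are look-alikes about, which are no part of the job. Leave any blue or turquoise look-alike of the truckle_l2 alone.

How it is judged:
By the outcome, as a careful person would: the job done as asked, in the order asked, and still so for the second after the job is handed in, with the robot touching nothing.
It also fails if it takes over 64 s, if anything falls off the work surface, if the arm or the gripper's body presses on something with over 40 N, if the wrist force passes 120 N, or if a joint passes its speed limit or range.

## Working session

There is one attempt and no reset: what is moved stays moved. The work goes in short steps, Python scripts to look and compute and a tool call to move; the robot and the scene stay as the last step left them, time stands still between calls to the robot, and variables do not carry over. Pictures are saved under pics/ and viewed, about 8 in all and at most 12, crops included, and the job is handed in when it is done.

Besides the shell and the picture viewer there is one more tool, called after "Call:" as name(argument=value, ...) on one line, values as JSON. send_rows: Moves the arm, as the interface text tells. Its arguments: {"type":"object","properties":{"motion":{"type":"array","items":{"type":"array"}}},"required":["motion"]}

```bash
ls; mkdir -p pics; cat > h.py <<'E'
from station import env
import numpy as np, cv2
from scipy.spatial.transform import Rotation as R
def cap(n,fn=None):
    c=env.capture(n)
    if fn: cv2.imwrite('pics/'+fn,c['frame'])
    h=c['frame'].shape[0]; c['f']=h/2/np.tan(np.radians(c['fovy'])/2); return c
def proj(c,P):
    P=np.atleast_2d(P); E=c['extrinsics']; q=P@E[:3,:3].T+E[:3,3]
    return np.c_[c['cx']+c['f']*q[:,0]/q[:,2], c['cy']+c['f']*q[:,1]/q[:,2]]
def unproj(c,u,v,z):
    E=c['extrinsics']; Rm=E[:3,:3]; o=-Rm.T@E[:3,3]
    d=Rm.T@np.array([(u-c['cx'])/c['f'],(v-c['cy'])/c['f'],1]); return o+d*(z-o[2])/d[2]
def show(*names):
    for n in names: cap(n[0],n[1])
E
python3 - <<'E'
from h import *
s=env.observe(); print(s)
a=cap('scene'); b=cap('top')
for n,c in(('scene',a),('top',b)):
    print(n,c['fovy'],c['cx'],c['cy'],np.round(-c['extrinsics'][:3,:3].T@c['extrinsics'][:3,3],3), np.round(c['extrinsics'][:3,:3],3).tolist())
    cv2.imwrite(f'pics/{n}0.png',cv2.resize(c['frame'],(800,600)))
E
```

```text
pics
{'t': 0.0, 'joint_positions': array([ 6.74936463e+01,  8.65248958e+00,  8.23947015e+01, -1.59661500e-03,
        8.90264297e+01, -7.67818515e+00]), 'qvel': array([ 0.1045666 ,  0.04419878, -0.05684608, -0.06046949, -0.02005249,
       -0.02548444]), 'joint_efforts': array([-6.50558621e-03, -7.13039947e+01, -5.70885158e+01, -6.24146251e-04,
        8.88051291e-03,  1.58033663e-05]), 'tcp_pos': array([0.14709547, 0.55562064, 0.24764542]), 'eef_rot': array([-9.00731740e+01,  8.25435282e-03, -1.48281457e+01]), 'ft_force': array([-0.1358788 ,  0.33542887, -0.37093751]), 'torque': array([ 0.02035391,  0.02943577, -0.03107422]), 'gripper_width': 0.9991182118842084}
scene 44.348597783069536 282.6862951434338 221.13992937701028 [ 1.305 -0.317  1.455] [[0.366, 0.93, 0.011], [0.806, -0.311, -0.504], [-0.465, 0.194, -0.864]]
top 44.57012906479081 273.7364342708127 206.57043804118075 [ 0.466 -0.025  1.406] [[0.007, -1.0, -0.011], [-0.997, -0.006, -0.08], [0.08, 0.011, -0.997]]
```

View pics/scene0.png

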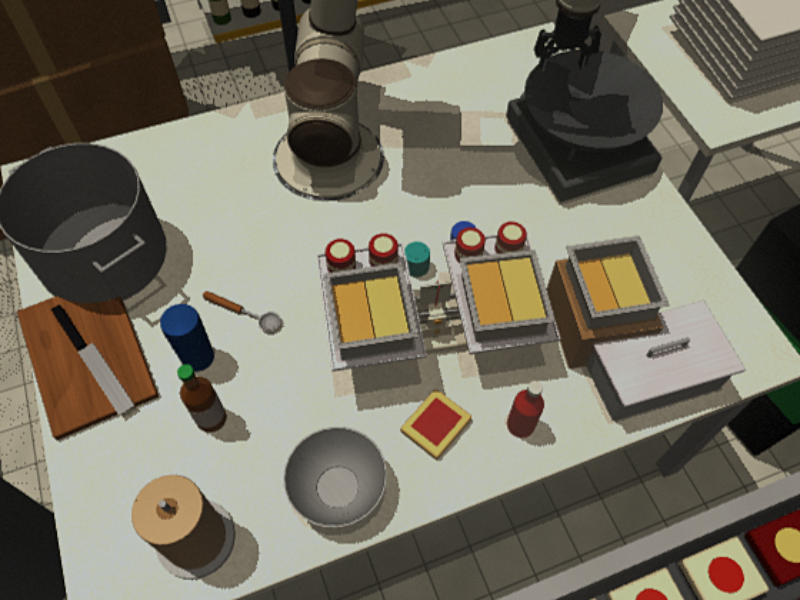

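View pics/top0.png

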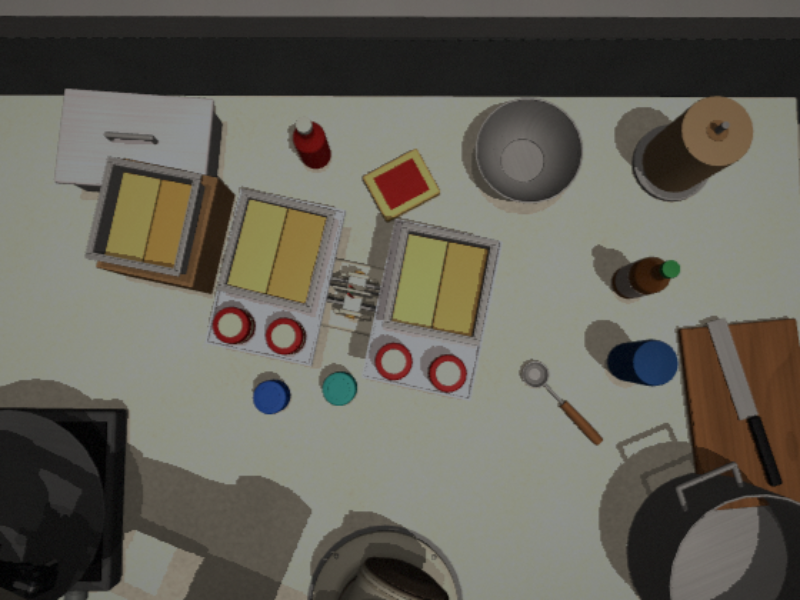

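The top view shows the balance with its tubs at (280,250) and (440,280) and the red truckles at (231,325), (286,336), (393,361) and (448,373). The blue and turquoise decoys stand in front of it, and the left tub looks fuller. Next I'll take enlarged crops.

```bash
python3 - <<'E'
from h import *
b=cap('top')['frame'][125:290,140:360]; a=cap('scene')['frame'][145:265,215:395]
cv2.imwrite('pics/c1.png',cv2.resize(b,(792,594),interpolation=cv2.INTER_CUBIC))
cv2.imwrite('pics/c2.png',cv2.resize(a,(792,528),interpolation=cv2.INTER_CUBIC))
E
```

```text
(no output)
```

View pics/c1.png

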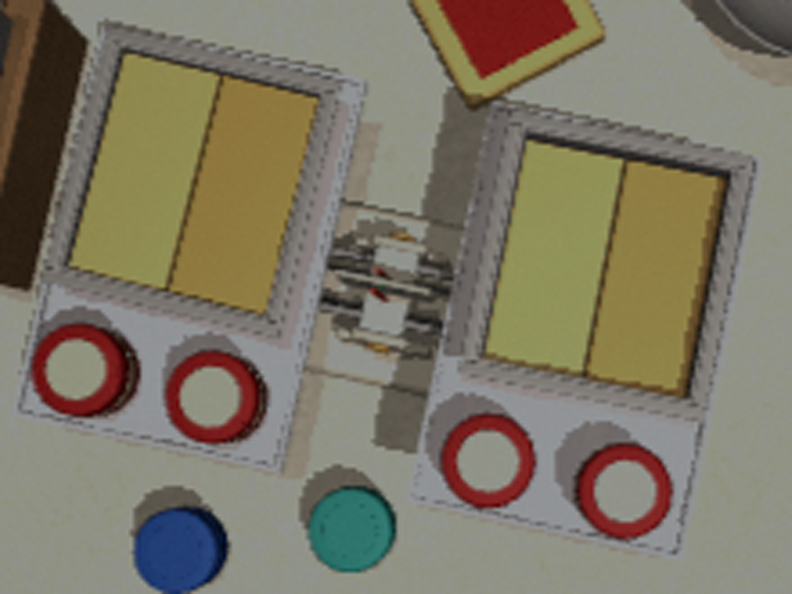

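View pics/c2.png

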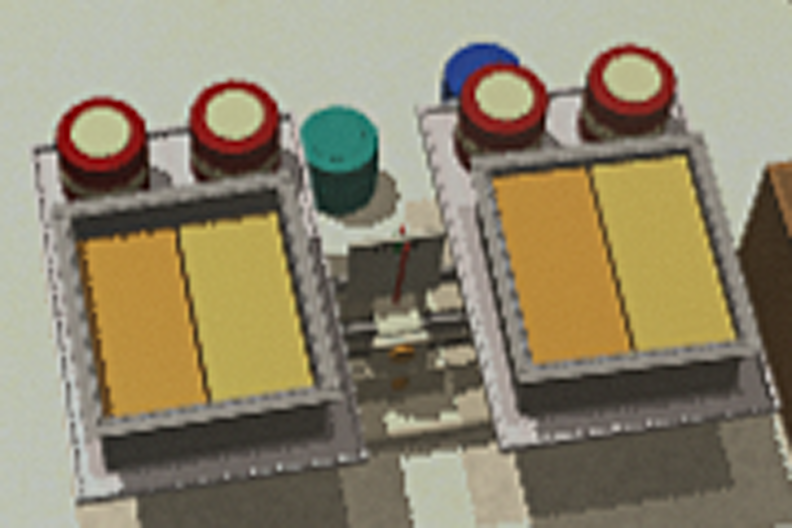

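The crops show all four truckles and both cheese surfaces clearly, with the left tub fuller. The needle leans from (397,300) to (403,228) in the scene crop. I'll triangulate next.

```bash
cat >> h.py <<'E'
def tri(c1,p1,c2,p2):
    A=[]
    for c,p in((c1,p1),(c2,p2)):
        K=np.array([[c['f'],0,c['cx']],[0,c['f'],c['cy']],[0,0,1]]); A.append(K@c['extrinsics'][:3])
    X=cv2.triangulatePoints(A[0],A[1],np.array(p1,float).reshape(2,1),np.array(p2,float).reshape(2,1)); X=(X[:3]/X[3]).ravel()
    e=[np.linalg.norm(proj(c,X)[0]-p) for c,p in((c1,p1),(c2,p2))]
    return X,e
T=lambda u,v:np.array([140+(u+.5)/3.6-.5,125+(v+.5)/3.6-.5]); S=lambda u,v:np.array([215+(u+.5)/4.4-.5,145+(v+.5)/4.4-.5])
E
python3 - <<'E'
from h import *
a=cap('scene'); b=cap('top')
pts=dict(lo=((79,370),(630,80)),li=((214,396),(505,97)),ri=((488,460),(235,117)),ro=((625,491),(101,132)),
 Lflange_far_out=((105,22),(757,350)),Lfl_near_in=((272,335),(487,172)),Rfl_far_in=((494,98),(357,398)),
 Lcheese_mid_near=((168,288),(591,168)),Lcheese_mid_far=((221,75),(634,351)),Rcheese_mid_near=((584,374),(179,230)),Rcheese_mid_far=((626,160),(209,404)),
 plL_near_in=((281,468),(420,108)),plR_near_in=((412,498),(290,117)),plR_near_out=((682,553),(36,150)),plL_far_in=((366,80),(505,447)),plR_far_out=((755,158),(80,499)))
for k,(t,s) in pts.items():
    X,e=tri(b,T(*t),a,S(*s)); print(k,np.round(X,4),np.round(e,2))
E
```

```text
lo [0.5119 0.2562 0.1872] [0.34 0.26]
li [0.4956 0.1669 0.1901] [0.79 0.61]
ri [ 0.4546 -0.0152  0.2046] [0.34 0.26]
ro [ 0.4353 -0.104   0.2066] [0.28 0.22]
Lflange_far_out [0.7423 0.2385 0.1971] [1.3 1.1]
Lfl_near_in [0.5379 0.1335 0.1736] [1.76 1.39]
Rfl_far_in [ 0.6899 -0.0198  0.2128] [0.68 0.58]
Lcheese_mid_near [0.5673 0.1996 0.1841] [0.7  0.56]
Lcheese_mid_far [0.7097 0.1647 0.188 ] [0.03 0.03]
Rcheese_mid_near [ 0.5119 -0.0777  0.1812] [0.57 0.46]
Rcheese_mid_far [ 0.6522 -0.1061  0.1973] [0.18 0.15]
plL_near_in [0.4476 0.1278 0.1352] [0.46 0.36]
plR_near_in [0.4278 0.0363 0.1442] [0.11 0.09]
plR_near_out [ 0.3934 -0.1439  0.1502] [1.26 0.99]
plL_far_in [0.7184 0.0732 0.1324] [0.61 0.52]
plR_far_out [ 0.6616 -0.1984  0.1474] [0.35 0.31]
```

```bash
cat >> h.py <<'E'
PSI=-12.0
def go(x,y,z,yaw=None,quiet=0):
    "shift (cm, tool axes) and turn to reach world pose from measured pose"
    s=env.observe(); p=s['tcp_pos']; r=R.from_euler('xyz',s['eef_rot'],degrees=True)
    d=r.inv().apply(np.array([x,y,z])-p)*100
    t=0 if yaw is None else s['eef_rot'][2]-yaw
    print('t%.2f'%s['t'],'tcp',np.round(p,4),'rot',np.round(s['eef_rot'],2),'F',np.round(s['ft_force'],1),'w%.3f'%s['gripper_width'],'-> shift',np.round(d,2),'turn %.2f'%t); return d,t
E
python3 - <<'E'
from h import *
b=cap('top')
for nm,z,cs in(('R',.209,((494,98),(756,158),(702,417),(459,364))),('L',.192,((105,22),(366,80),(273,335),(47,280)))):
    for c in cs: print(nm,np.round(unproj(b,*T(*c),z)[:2],4))
# cheese corners
for nm,z,cs in(('Rch',.183,((528,138),(727,178),(688,397),(484,357))),('Lch',.184,((124,54),(320,95),(267,314),(70,268)))):
    q=np.array([unproj(b,*T(*c),z)[:2] for c in cs]); print(nm,np.round(q,4).tolist(),np.round(q.mean(0),4))
ps=np.radians(PSI); O=np.array([.4744,.076])
for n,p in dict(lo=(.5119,.2562),li=(.4956,.1669),ri=(.4546,-.0152),ro=(.4353,-.104)).items():
    d=np.array(p)-O; print(n,np.round([d@[np.cos(ps),np.sin(ps)],d@[-np.sin(ps),np.cos(ps)]],4))
go(.4956,.1669,.33,PSI)
E
```

```text
R [ 0.6911 -0.0183]
R [ 0.6523 -0.1898]
R [ 0.4831 -0.1541]
R [0.5163 0.0033]
L [0.7445 0.2426]
L [0.706  0.0672]
L [0.5354 0.1266]
L [0.5709 0.277 ]
Rch [[0.669, -0.0411], [0.6428, -0.174], [0.4966, -0.1477], [0.5222, -0.0126]] [ 0.5827 -0.0939]
Lch [[0.7245, 0.231], [0.6973, 0.0986], [0.5498, 0.1318], [0.5797, 0.2638]] [0.6378 0.1813]
lo [-0.0008  0.1841]
li [0.0018 0.0933]
ri [-0.0004 -0.0933]
ro [-0.0008 -0.1842]
t0.35 tcp [0.1471 0.5558 0.2482] rot [-90.02   0.   -14.83] F [ 0.2 -0.5  0.4] w1.000 -> shift [ 43.64  -8.18 -28.68] turn -2.83
```

Call:
send_rows(motion=[[0.85, [0, -4, 0], 0], [0.85, [0, -8.2, 0], 0], [0.85, [43.6, -8.2, -28.7], -2.8], [0.85, [43.6, -8.2, -28.7], -2.8], [0.85, [43.6, -8.2, -28.7], -2.8], [0.85, [43.6, -8.2, -28.7], -2.8], [0.85, [43.6, -8.2, -28.7], -2.8], [0.85, [43.6, -8.2, -28.7], -2.8]])

```text
t: 1.15
tcp_pos: [0.348, 0.3305, 0.3304]
eef_rot: [-90.0, -0.0, -12.0]
ft_force: [1.0, 1.3, -0.2]
gripper_width: 0.855
```

```bash
python3 -c "
from h import *
go(.4956,.1669,.33,PSI)"
```

```text
t1.15 tcp [0.348  0.3305 0.3304] rot [-8.998e+01 -2.000e-02 -1.202e+01] F [ 1.   1.3 -0.2] w0.855 -> shift [ 17.84   0.05 -12.93] turn -0.02
```

Call:
send_rows(motion=[[0.85, [17.8, 0, -12.9], 0], [0.85, [17.8, 0, -12.9], 0], [0.85, [17.8, 0, -12.9], 0], [0.85, [17.8, 0, -12.9], 0], [0.85, [17.8, 0, -12.9], 0], [0.85, [17.8, 0, -12.9], 0], [0.85, [17.8, 0, -12.9], 0]])

```text
t: 1.85
tcp_pos: [0.4944, 0.1689, 0.3301]
eef_rot: [-90.0, 0.0, -12.1]
ft_force: [-0.1, -0.1, 0.3]
gripper_width: 0.851
```

```bash
python3 - <<'E'
from h import *
d=go(.4956,.1669,.33,PSI)
c=cap('wrist','w1.png'); print(c['fovy'])
im=c['frame']
ax=np.array([-np.sin(np.radians(PSI)),np.cos(np.radians(PSI))])
th=np.linspace(0,2*np.pi,60)
for p in((.4956,.1669),(.5119,.2562)):
    P=np.c_[p[0]+.031*np.cos(th),p[1]+.031*np.sin(th),np.full(60,.189)]
    cv2.polylines(im,[np.round(proj(c,P)).astype(int)],True,(0,255,0),1)
cv2.imwrite('pics/w1.png',im)
E
```

```text
t1.85 tcp [0.4944 0.1689 0.3301] rot [-9.000e+01  3.000e-02 -1.208e+01] F [-0.1 -0.1  0.3] w0.851 -> shift [ 0.16  0.01 -0.17] turn -0.08
59.583644122486895
```

View pics/w1.png

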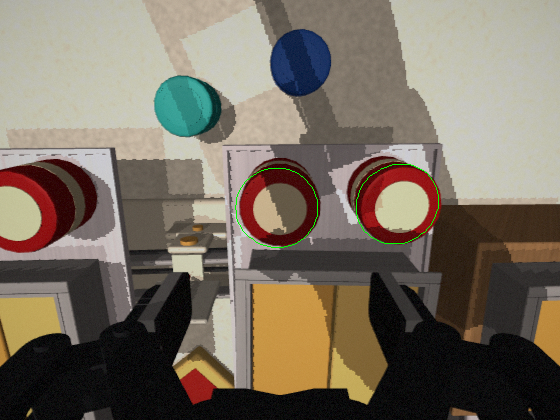

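The predicted circles fall on the real truckles at (278,207) and (398,203), so the pose is confirmed. Descending.

Call:
send_rows(motion=[[0.85, [0.15, 3, -0.15], 0], [0.85, [0.15, 7, -0.15], 0], [0.85, [0.15, 10.5, -0.15], 0], [0.85, [0.15, 13.5, -0.15], 0], [0.85, [0.15, 15, -0.15], 0], [0.85, [0.15, 15.5, -0.15], 0], [0.85, [0.15, 15.5, -0.15], 0]])

```text
t: 2.6
tcp_pos: [0.4951, 0.1679, 0.1755]
eef_rot: [-90.0, 0.0, -12.0]
ft_force: [-0.2, -0.5, 0.5]
gripper_width: 0.853
```

Call:
send_rows(motion=[[0.7, [0, 0, 0], 0], [0.6, [0, 0, 0], 0], [0.5, [0, 0, 0], 0], [0.5, [0, 0, 0], 0], [0.5, [0, 0, 0], 0], [0.5, [0, 0, 0], 0]])

```text
t: 3.2
tcp_pos: [0.4957, 0.1672, 0.1755]
eef_rot: [-90.0, -0.0, -12.0]
ft_force: [1.2, 1.6, 1.7]
gripper_width: 0.706
```

Call:
send_rows(motion=[[0.5, [0, -1, 0], 0], [0.5, [0, -3, 0], 0], [0.5, [0, -6, 0], 0], [0.5, [0, -10, 0], 0], [0.5, [0, -13, 0], 0], [0.5, [0, -14.5, 0], 0], [0.5, [0, -14.5, 0], 0]])

```text
t: 3.9
tcp_pos: [0.4959, 0.1672, 0.3219]
eef_rot: [-90.0, -0.1, -12.0]
ft_force: [0.1, -0.7, -2.5]
gripper_width: 0.706
```

```bash
python3 -c "
from h import *
go(.620,-.100,.32,PSI)"
```

```text
t3.90 tcp [0.4959 0.1672 0.3219] rot [-89.96  -0.13 -12.03] F [ 0.1 -0.7 -2.5] w0.706 -> shift [ 17.71   0.21 -23.55] turn -0.03
```

Call:
send_rows(motion=[[0.5, [1.2, 0, -1.6], 0], [0.5, [4, 0, -5.2], 0], [0.5, [6.8, 0, -9], 0], [0.5, [9.8, 0, -13], 0], [0.5, [12.8, 0, -17], 0], [0.5, [15.5, 0, -20.6], 0], [0.5, [17.2, 0, -22.9], 0], [0.5, [17.7, 0, -23.5], 0]])

```text
t: 4.7
tcp_pos: [0.6201, -0.1024, 0.3171]
eef_rot: [-90.0, 0.2, -12.2]
ft_force: [0.2, 0.8, -2.1]
gripper_width: 0.71
```

Call:
send_rows(motion=[[0.5, [0, 0, 0], 0], [0.5, [0, 0, 0], 0], [0.5, [0, 0, 0], 0]])

```text
t: 5.0
tcp_pos: [0.6194, -0.0982, 0.3203]
eef_rot: [-90.0, 0.0, -12.0]
ft_force: [0.6, -0.5, -1.4]
gripper_width: 0.708
```

```bash
python3 - <<'E'
from h import *
go(.620,-.100,.32,PSI)
a=cap('scene'); b=cap('top'); w=cap('wrist')
ps=np.radians(PSI); X=np.array([np.cos(ps),np.sin(ps)]); Y=np.array([-np.sin(ps),np.cos(ps)])
C=np.array([.584,-.0925])
def draw(c,im,hx,hy,z,col):
    P=np.array([[*(C+sx*hx*X+sy*hy*Y),z] for sx,sy in((1,1),(1,-1),(-1,-1),(-1,1))])
    cv2.polylines(im,[np.round(proj(c,P)*16).astype(int)],True,col,1,shift=4)
for c in(a,b,w):
    im=c['frame']; draw(c,im,.088,.081,.213,(0,255,0))
A=cv2.resize(a['frame'][145:265,215:335],(400,400),interpolation=cv2.INTER_CUBIC)
B=cv2.resize(b['frame'][140:290,240:360],(400,500),interpolation=cv2.INTER_CUBIC)
W=cv2.resize(w['frame'],(400,300))
im=np.zeros((600,800,3),np.uint8); im[:400,:400]=A; im[:500,400:]=B; im[400:,:267]=cv2.resize(w['frame'],(267,200))
cv2.imwrite('pics/m1.png',im); 
E
```

```text
t5.00 tcp [ 0.6194 -0.0982  0.3203] rot [-8.999e+01  1.000e-02 -1.195e+01] F [ 0.6 -0.5 -1.4] w0.708 -> shift [ 0.1   0.03 -0.16] turn 0.05
```

View pics/m1.png

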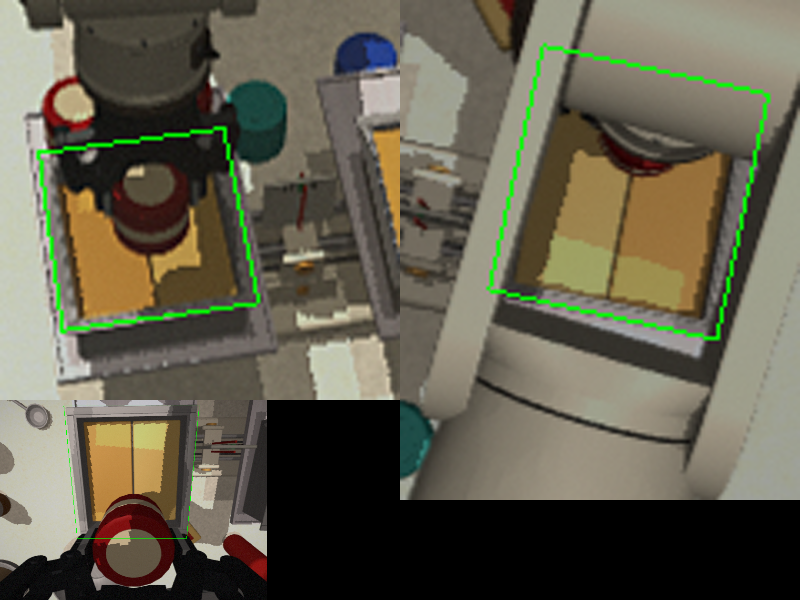

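The truckle hangs over the far half of the right tub, and the fitted flange outline matches in all three views. The needle still stands near (302,200) in the left panel. Lowering.

Call:
send_rows(motion=[[0.5, [0.1, 1.5, -0.15], 0], [0.5, [0.1, 4.5, -0.15], 0], [0.5, [0.1, 6.5, -0.15], 0], [0.5, [0.1, 7.5, -0.15], 0], [0.5, [0.1, 8, -0.15], 0], [0.5, [0.1, 8, -0.15], 0]])

```text
t: 5.75
tcp_pos: [0.6203, -0.1011, 0.2401]
eef_rot: [-90.0, 0.0, -12.0]
ft_force: [-0.2, 0.3, -1.7]
gripper_width: 0.711
```

```bash
cat >> h.py <<'E'
def force(n=4):
    L=[]
    for i in range(n): env.capture('wrist'); s=env.observe(); L.append([*s['ft_force'],s['tcp_pos'][2]])
    print('t%.2f'%s['t'],'F',np.round(np.mean(L,0)[:3],2),'sd',np.round(np.std(L,0)[:3],2),'tcp',np.round(s['tcp_pos'],4))
E
python3 -c "
from h import *
force()"
```

```text
t5.95 F [-0.22 -0.39 -1.52] sd [0.28 0.44 0.5 ] tcp [ 0.6207 -0.1013  0.2413]
```

Call:
send_rows(motion=[[0.5, [0, 0.3, 0], 0], [0.5, [0, 0.6, 0], 0], [0.5, [0, 0.8, 0], 0], [0.5, [0, 0.8, 0], 0]])

```text
t: 6.35
tcp_pos: [0.6202, -0.1012, 0.2319]
eef_rot: [-90.0, 0.0, -12.0]
ft_force: [0.2, 0.1, -1.5]
gripper_width: 0.707
```

```bash
python3 -c "
from h import *
force()"
```

```text
t6.55 F [-0.2  -0.11 -1.42] sd [0.44 0.43 0.5 ] tcp [ 0.6204 -0.1012  0.2324]
```

Call:
send_rows(motion=[[0.5, [0, 0.2, 0], 0], [0.5, [0, 0.3, 0], 0], [0.5, [0, 0.3, 0], 0]])

```text
t: 6.85
tcp_pos: [0.6203, -0.1012, 0.229]
eef_rot: [-90.0, 0.0, -12.0]
ft_force: [0.3, -0.3, -2.2]
gripper_width: 0.71
```

```bash
python3 -c "
from h import *
force()"
```

```text
t7.05 F [-0.01 -0.36 -1.88] sd [0.46 0.22 0.39] tcp [ 0.6204 -0.1012  0.2294]
```

Call:
send_rows(motion=[[0.5, [0, 0.2, 0], 0], [0.5, [0, 0.3, 0], 0], [0.5, [0, 0.3, 0], 0]])

```text
t: 7.35
tcp_pos: [0.6203, -0.1012, 0.2261]
eef_rot: [-90.0, 0.0, -12.0]
ft_force: [0.2, -0.6, -0.8]
gripper_width: 0.708
```

```bash
python3 -c "
from h import *
force()"
```

```text
t7.55 F [ 0.09 -0.5  -1.15] sd [0.44 0.53 0.48] tcp [ 0.6203 -0.1012  0.2264]
```

Call:
send_rows(motion=[[0.5, [0, 0.2, 0], 0], [0.5, [0, 0.2, 0], 0], [0.5, [0, 0.2, 0], 0]])

```text
t: 7.85
tcp_pos: [0.6203, -0.1012, 0.2242]
eef_rot: [-90.0, 0.0, -12.0]
ft_force: [-1.2, 0.5, -0.1]
gripper_width: 0.709
```

```bash
python3 -c "
from h import *
force()"
```

```text
t8.05 F [-0.73 -0.39  0.35] sd [0.44 0.57 0.33] tcp [ 0.6203 -0.1012  0.2243]
```

Contact felt: the held weight went from −1.9 N to about 0. Releasing, then rising.

Call:
send_rows(motion=[[0.75, [0, 0, 0], 0], [0.8, [0, 0, 0], 0], [0.85, [0, 0, 0], 0], [0.85, [0, 0, 0], 0], [0.85, [0, -1, 0], 0], [0.85, [0, -3, 0], 0], [0.85, [0, -7, 0], 0], [0.85, [0, -11, 0], 0]])

```text
t: 8.85
tcp_pos: [0.62, -0.1011, 0.3361]
eef_rot: [-90.0, 0.0, -12.0]
ft_force: [1.6, 0.2, -0.1]
gripper_width: 0.845
```

```bash
python3 -c "
from h import *
go(.5119,.2562,.33,PSI)"
```

```text
t8.85 tcp [ 0.62   -0.1011  0.3361] rot [-9.000e+01  2.000e-02 -1.203e+01] F [ 1.6  0.2 -0.1] w0.845 -> shift [-18.02   0.62  32.69] turn -0.03
```

Call:
send_rows(motion=[[0.85, [-2.4, 0.1, 4.4], 0], [0.85, [-4.8, 0.2, 8.8], 0], [0.85, [-7.2, 0.3, 13.2], 0], [0.85, [-9.6, 0.4, 17.6], 0], [0.85, [-12, 0.5, 22], 0], [0.85, [-14.4, 0.6, 26.4], 0], [0.85, [-16.6, 0.6, 30], 0], [0.85, [-18, 0.6, 32.7], 0]])

```text
t: 9.65
tcp_pos: [0.5111, 0.2586, 0.3294]
eef_rot: [-90.0, -0.0, -11.9]
ft_force: [0.9, -0.0, 0.6]
gripper_width: 0.85
```

Call:
send_rows(motion=[[0.85, [0, 0, 0], 0], [0.85, [0, 0, 0], 0], [0.85, [0, 0, 0], 0], [0.85, [0, 0, 0], 0]])

```text
t: 10.05
tcp_pos: [0.5128, 0.2552, 0.3285]
eef_rot: [-90.0, -0.0, -12.1]
ft_force: [-0.2, -0.1, 0.9]
gripper_width: 0.851
```

```bash
python3 - <<'E'
from h import *
go(.5119,.2562,.33,PSI)
a=cap('scene'); b=cap('top'); w=cap('wrist')
A=cv2.resize(a['frame'][145:265,215:395],(792,528),interpolation=cv2.INTER_CUBIC)
cv2.imwrite('pics/c3.png',A)
B=cv2.resize(b['frame'][125:290,140:360],(440,330),interpolation=cv2.INTER_CUBIC)
im=np.zeros((330,800,3),np.uint8); im[:,:440]=B; im[:270,440:]=cv2.resize(w['frame'],(360,270)); cv2.imwrite('pics/c4.png',im)
E
```

```text
t10.05 tcp [0.5128 0.2552 0.3285] rot [-9.001e+01 -1.000e-02 -1.210e+01] F [-0.2 -0.1  0.9] w0.851 -> shift [-0.11 -0.15  0.08] turn -0.10
```

View pics/c3.png

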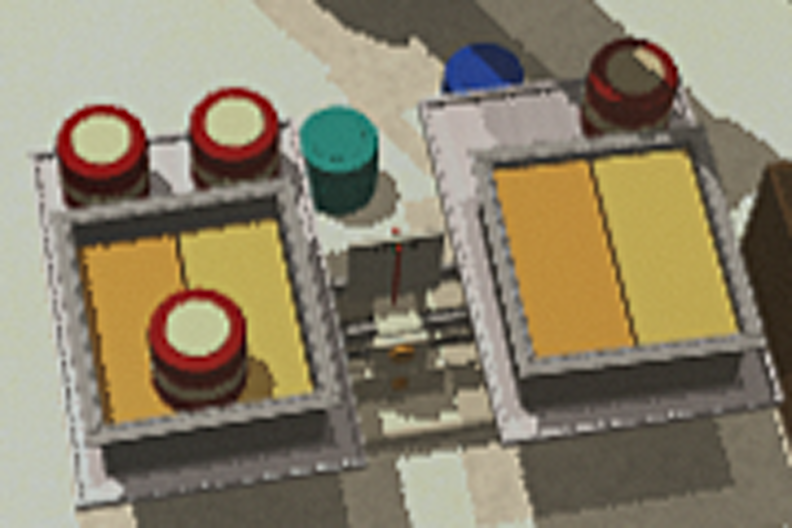

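View pics/c4.png

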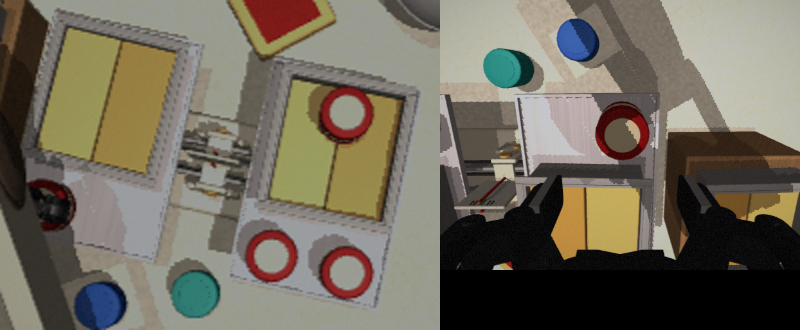

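The truckle stands upright in the right tub at (197,330). The needle is now nearly vertical, (394,303) to (397,231), so the shift fits one move. I'll check the tilt numerically.

```bash
python3 - <<'E'
from h import *
A=cv2.imread('pics/c2.png',0); B=cv2.imread('pics/c3.png',0)
a=cap('scene'); w=cap('wrist')
def match(box,P):
    u0,v0,u1,v1=box; t=A[v0:v1,u0:u1]; m=cv2.matchTemplate(B[v0-25:v1+25,u0-25:u1+25],t,cv2.TM_CCOEFF_NORMED)
    _,s,_,(x,y)=cv2.minMaxLoc(m); 
    pz=(proj(a,np.array(P)+[0,0,.01])-proj(a,P))[0]*4.4
    print(box,'score %.2f'%s,'dpx',x-25,y-25,'px per 10mm z',np.round(pz,1),'dz mm %.1f'%((y-25)/pz[1]*10))
match((55,95,150,200),(.435,-.104,.2)); match((188,78,282,190),(.4546,-.0152,.2))
match((340-5,0+455,365,470),(.66,-.1,.14)) 
match((480,340,775,440),(.7,.15,.17)); match((490,150,690,350),(.64,.18,.185)); match((80,400,340,495),(.65,-.1,.17))
# needle: image slope expected vs tilt
ps=np.radians(PSI);Y=np.array([-np.sin(ps),np.cos(ps),0])
O=np.array([.4744,.076,0])+.141*np.array([np.cos(ps),np.sin(ps),0])
print('pivot',O)
for th in(-.07,-.06,-.02,0,.02,.06):
    d=np.array([0,0,1])*np.cos(th)-Y*np.sin(th)
    q=[(proj(a,O+[0,0,.12]+d*L)[0]+.5-[215,145])*4.4 for L in(0,.06)]
    print(th,np.round(q,1).tolist(),'slope %.3f'%((q[1]-q[0])[0]/(q[0]-q[1])[1]))
E=w['extrinsics'];print(np.round(-E[:3,:3].T@E[:3,3]-env.observe()['tcp_pos'],3),np.round(E[2,:3],2))
# red needle mask in c2, c3
for n in('c2','c3'):
    im=cv2.imread(f'pics/{n}.png').astype(int)[215:310,370:425]; m=(im[...,2]-np.maximum(im[...,0],im[...,1]))>35
    v,u=np.nonzero(m); p=np.polyfit(v,u,1); print(n,len(v),'rows',v.min()+215,v.max()+215,'slope %.3f'%-p[0])
E
```

```text
(55, 95, 150, 200) score 0.99 dpx 0 7 px per 10mm z [-1.  -8.6] dz mm -8.1
(188, 78, 282, 190) score 0.99 dpx 0 7 px per 10mm z [-0.2 -8.7] dz mm -8.1
(335, 455, 365, 470) score 0.87 dpx -21 9 px per 10mm z [-0.3 -7.1] dz mm -12.7
(480, 340, 775, 440) score 0.94 dpx 2 -6 px per 10mm z [ 2.  -7.6] dz mm 7.9
(490, 150, 690, 350) score 0.91 dpx 1 -7 px per 10mm z [ 2.  -8.1] dz mm 8.7
(80, 400, 340, 495) score 0.93 dpx 0 6 px per 10mm z [-0.3 -7.4] dz mm -8.1
pivot [0.61231881 0.04668445 0.        ]
-0.07 [[402.6, 339.8], [413.4, 293.2]] slope 0.233
-0.06 [[402.6, 339.8], [412.5, 293.3]] slope 0.214
-0.02 [[402.6, 339.8], [409.0, 293.7]] slope 0.138
0 [[402.6, 339.8], [407.2, 294.0]] slope 0.100
0.02 [[402.6, 339.8], [405.4, 294.2]] slope 0.061
0.06 [[402.6, 339.8], [401.8, 294.8]] slope -0.018
[-0.07   0.016  0.126] [ 0.28 -0.06 -0.96]
c2 131 rows 225 296 slope 0.002
c3 93 rows 227 261 slope -0.167
```

```bash
python3 - <<'E'
from h import *
w=cap('wrist'); cv2.imwrite('pics/d1.png',cv2.resize(w['frame'][225:345,0:150],(750,600),interpolation=cv2.INTER_CUBIC))
E
```

```text
(no output)
```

View pics/d1.png

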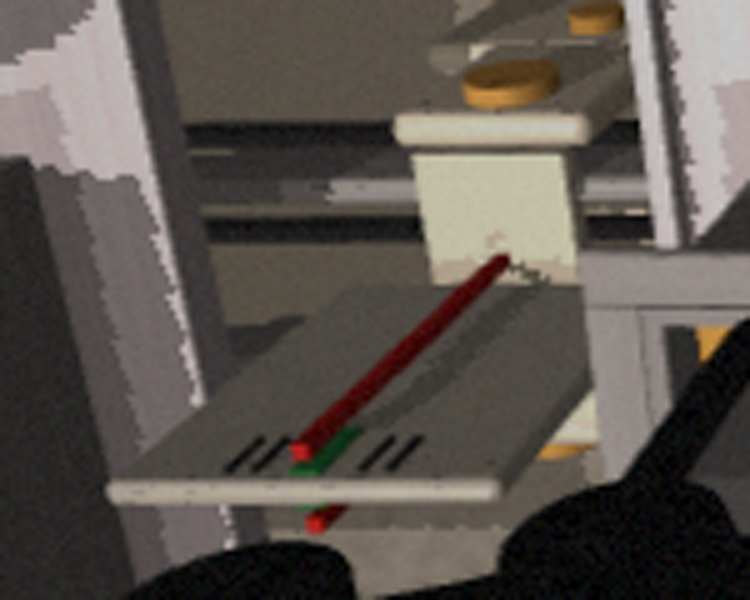

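The close-up shows the front needle tip at (303,452) and the rear tip at (318,523). Their midpoint, about (311,487), sits on the green band at (308,490). The balance is level, and one truckle was enough.

```bash
python3 -c "
from h import *
go(.5119,.2562,.33,PSI); print(env.job_done())"
```

```text
t10.35 tcp [0.5126 0.2558 0.3283] rot [-90.01   0.   -12.06] F [ 0.9  1.  -0.3] w0.848 -> shift [-0.08 -0.17  0.03] turn -0.06
the job is handed in; nothing more can be done
None
```

I moved one truckle, and the balance now rests level. The left plate started low (about 17 mm below the right), so I took the left plate's inner truckle. I lowered it into the far half of the right tub and let go once the tool force went from about −1.9 N to about 0. I handed the job in at 10.35 s with the arm clear, about 0.33 m up.

**Checks:**
- **Level:** in a wrist close-up the needle lies on the green band. Both plates moved about 8 mm, a beam shift of about 0.058, close to what one truckle should give.
- **Placement:** the truckle stands upright in the tub, and I saw no other truckle or tub moved out of place.

**Disagreement:** my attempt to read the needle's slope from the far scene camera did not match the expected values. The needle is only a few pixels wide there, so I relied on the close-up and the plate heights instead.

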